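# Load the lopsided casting into the marking station and latch its tray

### The arm

A 6-joint arm with a two-finger parallel gripper is mounted at the origin on the work surface. World frame = base frame: x ahead of the robot, y to its left, z up, the work surface at z = 0. Lengths are in m, angles in rad, forces in N, time in s.
With the tool pointing down it reaches from about 0.3 to 0.775 m from the base axis. Payload 14.6 kg.
Tool frame: the origin (TCP) lies between the finger pads; the fingertips stand 19 mm ahead of it and the grasp point (between the pads) is the TCP (ctrl.finger_overhang is the distance from the TCP to the fingertips, in m); z points along the fingers, y is the direction in which the jaws open and shut (so a half turn about z gives the same grasp; the last joint's range is limited). The gripper opens to 94 mm and grips with 3 to 60 N. Pads are 16 mm wide; open, the fingers measure 119 mm over their backs; the gripper's body (75 mm by 177 mm) begins 78 mm behind the grasp point.
Start: joints at [1.241, 0.3, 1.521, -0, 1.321, -0.067], TCP at [0.143, 0.531, 0.224] pointing down, gripper open.
Joint ranges: [-3.03, 3.03], [-0.79, 2.21], [0.23, 2.52], [-1.04, 4.18], [0, 3.07], [-2.55, 2.55]. Speed limits (rad/s): [2.22, 2.22, 2.57, 3.14, 3.14, 3.14].

### API

Orientations are given as [roll, pitch, yaw] about the fixed x, y, z axes, in that order (R = Rz(yaw) Ry(pitch) Rx(roll)).
In Python, from station import ctrl gives the robot as it stands.
- The arm moves only by the tool send_rows, never from a script. Its argument "series" is a list of rows, each a list of 7 numbers: the turn, a rotation vector about the tool's x, y, z in degrees, then the shift along the tool's x, y, z in m, then the gripper's target within -1 to 1 (fully open at 1, half-way at 0, shut at -1). A call has 1 to 8 rows; each row is the pose to reach, as a shift and turn from the pose commanded when the call began, along the tool's axes at that moment; what a row does not reach only later rows make up. A row lasts 1/10 s, in which the tool goes at most 50 mm and 8.59 degrees, less where a joint would pass 70% of its speed; a pose out of reach is approached as far as the arm can. A call with a gripper value outside its range is refused whole. The fingers move at their own pace and stop on an object; "force" is the grip in N (left out, the last holds). Time passes only in rows, so rows that repeat a pose let the fingers close. It gives the time, the measured TCP pose, the force and the opening at its end, in the units of the state.
- ctrl.get_obs(): the state, without advancing time (a new reading comes with each control period).
- ctrl.camera(name): name is "scene" or "top" or "wrist"; returns a dict with "pixels" (480x640x3 uint8, red, green, blue), "z_map" (480x640 float32, m along the optical axis (not along the pixel's ray), 0 where there is no reading), "fov_y" (degrees; the focal length in pixels is half the picture's height over the tangent of half this angle, whatever the lens; pixels are square), "cx", "cy" (the principal point, pixels), "R" (3x3) and "t" (3): a world point X has camera coordinates R X + t. Camera axes: x right, y down, z forward; pixel columns grow to the right and rows downward; lengths in m; the calibration is good to about 2 mm. A picture is of the moment at which its call begins.
- ctrl.hand_in(): hands the job in, once; it reports no verdict.
The state is a dict: "time_s": time; "qpos": joint angles; "joint_vel": joint speeds; "tau": joint torques, N m; "ee_pos": TCP position; "eef_rot": TCP orientation; "force": force on the tool from outside, world axes, zero at the start; "moment": the same for the moment, N m; "grip_width": finger opening in m.
Only numpy, scipy, OpenCV 4.12 (cv2) and the standard library are available. Lean on these libraries where they do the work, as an engineer would, in place of code of your own. Each camera call takes 0.05 s, during which the arm holds its last target.

### The job

Pick up the lopsided casting, keeping it level (its head makes it heavy at one end, by an unknown amount, so try where it balances and shift your grip), and lay it gently in the long trough of the marking station's sloping tray, foot down, with the heavy head at the end away from the black thumb pad. Let go of it while the tray is still out, then press the tray in until its push-push latch catches, let go, and make sure the tray has stayed in. Leave everything else on the table where it is.

Things in the scene. Friction and masses are not known exactly. Their poses are not given: they have to be found in the camera images.
- casting: Loose light-metal casting with a dark steel head at one end. Origin: middle of its underside; y along it towards the head, z up. Foot 36 wide (x), 150 long, 14 mm high; rib on top 14 mm wide, 14 to 49 mm above the underside, from y -75 to +45 mm: grip it there. Mass 0.4 to 0.7 kg, unknown; it balances somewhere between y +11 and +29 mm; gripped far from that it may swing down.
- head (a point): Centre of the casting's steel head, at y +60 mm and 36 mm above its underside; axes as the casting's. The head spans y +45 to +75 mm, 42 mm wide (x), from 16 to 56 mm above the underside, with a 26 mm round boss up to 64 mm.
- nest (a point): Centre of the trough's floor in the tray, moving with it; 130 mm above the table with the tray out. z: out of the tray, leaning 25 degrees from vertical to the station's front (robot side); y: level, along the trough, away from the thumb pad; x: up the slope. Trough 39 mm (x) by 156 mm (y), walls 14 mm high, 8 mm thick at the sides. The casting lies in it with x, y, z along these.
- overhang (a point): Lower front edge, at mid-width, of the station's fixed overhanging head, 122 mm up the slope (nest x) and 25 mm out (nest z) from the trough's centre; axes as the nest's. From it the head runs 56 mm up the slope, 40 mm to either side and 65 mm out; a column 215 mm tall, 100 mm wide carries it. It bars the trough from straight above.
- thumb (a point): Centre of the top of the tray's black thumb pad, 44 mm (x) by 34 mm (y), 103 mm from the trough's centre towards -y and 14 mm above its floor; axes as the nest's. Press here along -z. The casting's tail end is 28 mm from this centre.
- tray (a joint): Tray pressed in along nest -z, in m: 0 fully out (sprung), 0.019 latched, 0.028 the end of the press, with a hard stop there. Push-push: press to the end (6 to 14 N), let go: it comes back to 0.019 and stays. Short of about 0.0265 it springs out again or hangs near 0.023 (press again); pressing a latched tray beyond 0.025 releases it.
- tin: Bystander, leave alone: a plain round metal tin, 54 mm across, 48 mm tall. Origin on its underside.
- screwdriver: Bystander, leave alone: a screwdriver lying flat, 160 mm long. Origin under its middle; x along it.
- spool: Bystander, leave alone: a small white plastic spool, 44 mm across, 40 mm tall. Origin on its underside.
- bottle: Bystander, leave alone: a white plastic bottle, 50 mm across, 150 mm tall. Origin on its underside.
- ink_cup: Bystander, leave alone: a small open steel cup, 56 mm across, 55 mm tall. Origin on its underside.
- collar: Bystander, leave alone: a steel ring lying flat, 48 mm across, 22 mm tall. Origin on its underside.
Things that resemble listed ones, but are neither listed nor needed, are in the scene too. What is shaped like the casting but turquoise is not meant.

How it is judged:
By the outcome, as a careful person would: the job done as asked, in the order asked, and still so for the second after the job is handed in, with the robot touching nothing.
It also fails if it takes over 67 s, if anything falls off the work surface, if the arm or the gripper's body presses on something with over 40 N, if the wrist force passes 120 N, or if a joint passes its speed limit or range.

## Working session

There is one attempt and no reset: what is moved stays moved. The work goes in short steps, Python scripts to look and compute and a tool call to move; the robot and the scene stay as the last step left them, time stands still between calls to the robot, and variables do not carry over. Pictures are saved under pics/ and viewed, and the job is handed in when it is done.

Besides the shell and the picture viewer there is one more tool, called by a JSON object that holds its "name" and its "arguments", one argument or row to a line. send_rows: Moves the arm, as the interface text tells. Its arguments: {"type":"object","properties":{"series":{"type":"array"},"force":{"type":"number"}},"required":["series"]}

```bash
ls; mkdir -p pics; cat > h.py <<'E'
import numpy as np, cv2
from station import ctrl
from scipy.spatial.transform import Rotation as Ro
def cam(n):
    c=ctrl.camera(n); c['f']=240/np.tan(np.radians(c['fov_y'])/2); c['R']=np.array(c['R']);c['t']=np.array(c['t']); return c
def save(c,name,crop=None,k=1):
    im=c['pixels'][:,:,::-1]
    if crop: a,b,d,e=crop; im=im[b:e,a:d]
    if k!=1: im=cv2.resize(im,None,fx=k,fy=k,interpolation=cv2.INTER_CUBIC)
    cv2.imwrite('pics/'+name+'.png',im)
def cloud(c):
    v,u=np.mgrid[0:480,0:640]; z=c['z_map']
    P=np.stack([(u-c['cx'])/c['f']*z,(v-c['cy'])/c['f']*z,z],-1)
    return (P-c['t'])@c['R']
def proj(c,X):
    p=c['R']@np.array(X)+c['t']; return p[:2]/p[2]*c['f']+[c['cx'],c['cy']]
def pose():
    o=ctrl.get_obs(); return np.array(o['ee_pos']),Ro.from_euler('xyz',o['eef_rot']),o
E
python3 - <<'E'
from h import *
for n in ['scene','top','wrist']:
    c=cam(n); save(c,n+'0'); np.savez(n+'0.npz',**c); print(n,c['fov_y'],c['cx'],c['cy'],-c['R'].T@c['t'])
print(ctrl.get_obs(), ctrl.finger_overhang)
E
```

```text
pics
scene 51.22365756793765 320.62587491360193 236.97692948095553 [ 1.02646363 -0.24686874  1.11408396]
top 50.05680677641327 322.98557634288653 240.6514023468665 [0.36240117 0.05036356 1.10014641]
wrist 67.43928390967648 315.90321160166957 244.95958011730167 [0.07077614 0.55050314 0.38363564]
{'time_s': 0.15, 'qpos': array([ 1.24138752e+00,  3.00308028e-01,  1.52143064e+00, -1.92201000e-05,
        1.32072933e+00, -6.65847988e-02]), 'joint_vel': array([-0.00051054, -0.00350726, -0.00087125,  0.00047681, -0.00141906,
        0.00017015]), 'tau': array([ 9.31106333e-04, -5.31961977e+01, -3.52816164e+01,  7.08142295e-02,
        2.36856693e-02, -1.14355189e-04]), 'ee_pos': array([0.14283279, 0.53093411, 0.22403943]), 'eef_rot': array([-3.14071800e+00, -3.96650884e-05,  2.87877339e+00]), 'force': array([-0.1483595 ,  0.17834312,  0.59156946]), 'moment': array([-0.01574184,  0.05414974,  0.00048802]), 'grip_width': 0.09429370230411387} 0.019
```

View pics/scene0.png

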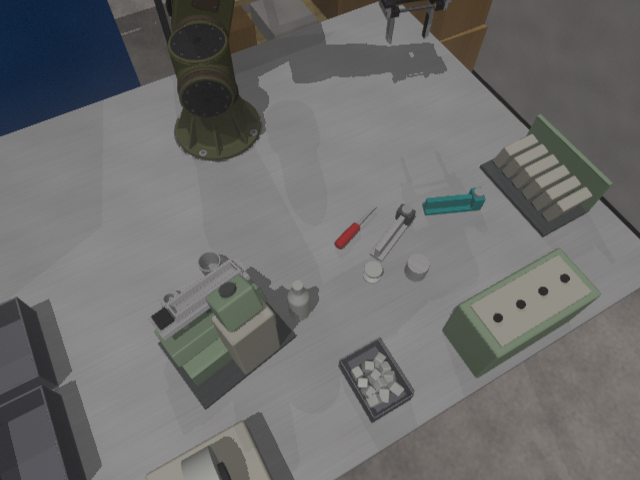

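View pics/top0.png

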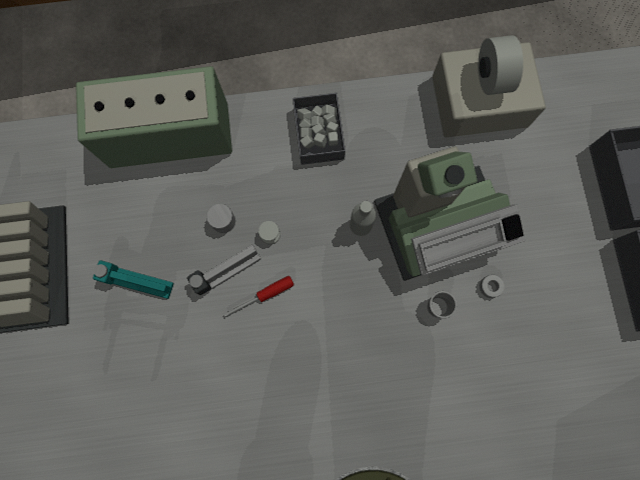

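View pics/wrist0.png

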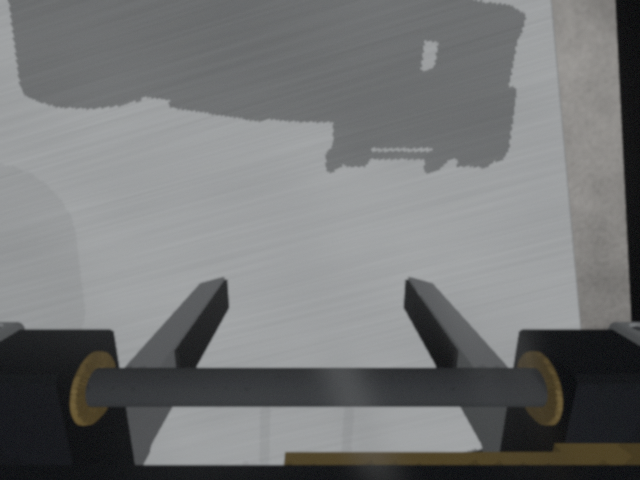

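In the top view there are two casting shapes: the grey one with a dark head, at (225,270) with its head at (198,282), and a turquoise one at (133,281). The grey one fits the description. The station is at (455,215), with its trough at (460,245) and its black pad at (512,227). I'll confirm with a crop and measure.

```bash
python3 - <<'E'
from h import *
c=dict(np.load('top0.npz')); 
save(c,'cast_crop',(170,220,300,320),6)
save(c,'stat_crop',(360,130,560,330),3)
P=cloud(c)
# casting by depth
m=np.zeros((480,640),bool); m[235:300,180:268]=1
h=P[...,2]
hsv=cv2.cvtColor(c['pixels'],cv2.COLOR_RGB2HSV)
np.set_printoptions(precision=4,suppress=True)
print('table z',np.median(h[330:400,150:200]))
mm=m&(h>0.006)
n,l,s,cc=cv2.connectedComponentsWithStats(mm.astype(np.uint8))
for i in range(1,n):
  if s[i,4]>20: print(i,s[i],cc[i],np.percentile(h[l==i],[5,50,95]))
i=1+np.argmax(s[1:,4]); k=l==i
for lo,hi in [(.04,.054),(.054,.07),(.006,.02)]:
  q=k&(h>lo)&(h<hi); X=P[q]
  if len(X)>5:
    r=cv2.minAreaRect((X[:,:2]*1000).astype(np.float32)); print(lo,hi,len(X),X.mean(0),r)
E
```

```text
table z 0.0002303329141786091
1 [259 235   9   8  48] [263.9583 237.625 ] [0.0075 0.0391 0.0429]
5 [ 186  245   75   50 1352] [222.1672 270.5059] [0.0116 0.046  0.0647]
19 [251 286  17  14 132] [261.6364 294.0758] [0.0161 0.0228 0.0273]
0.04 0.054 486 [0.5632 0.2318 0.0487] ((555.60595703125, 235.70156860351562), (40.404762268066406, 150.12954711914062), 19.210405349731445)
0.054 0.07 261 [0.5365 0.2908 0.0605] ((536.8544921875, 291.88287353515625), (41.73289489746094, 29.09931755065918), 24.605636596679688)
0.006 0.02 432 [0.5604 0.2211 0.014 ] ((564.1338500976562, 234.4703369140625), (37.78250503540039, 141.83396911621094), 24.619543075561523)
```

```bash
python3 - <<'E'
from h import *
np.set_printoptions(precision=4,suppress=True)
for n in ['top','scene']:
    c=dict(np.load(n+'0.npz')); P=cloud(c); hsv=cv2.cvtColor(c['pixels'],cv2.COLOR_RGB2HSV)
    # black pad
    roi=(slice(205,250),slice(490,535)) if n=='top' else (slice(300,335),slice(145,180))
    k=np.zeros((480,640),bool); k[roi]=(hsv[...,2][roi]<35)&(P[...,2][roi]>.08)
    X=P[k]; print(n,'pad',len(X),X.mean(0),X.min(0),X.max(0))
    A=np.c_[X[:,:2],np.ones(len(X))]; co=np.linalg.lstsq(A,X[:,2],rcond=None)[0]; nn=np.array([-co[0],-co[1],1]);nn/=np.linalg.norm(nn); print('normal',nn,np.degrees(np.arccos(nn[2])))
    v,u=np.where(k); print(cv2.minAreaRect(np.c_[u,v].astype(np.float32)))
E
```

```text
top pad 391 [ 0.5473 -0.3337  0.1482] [ 0.3624 -0.3554  0.1306] [0.5708 0.0504 1.1001]
normal [ 0.1634 -0.8869  0.4321] 64.39942063495289
((512.1797485351562, 227.1123504638672), (23.235485076904297, 17.53904151916504), 77.00537872314453)<stdin>:8: RuntimeWarning: Mean of empty slice.
  ret = um.true_divide(
Traceback (most recent call last):
ValueError: zero-size array to reduction operation minimum which has no identity
```

View pics/cast_crop.png

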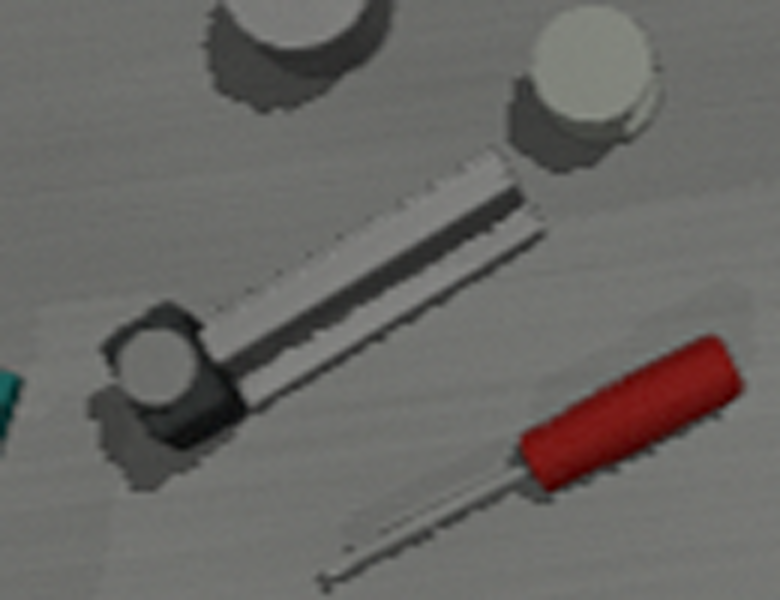

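View pics/stat_crop.png

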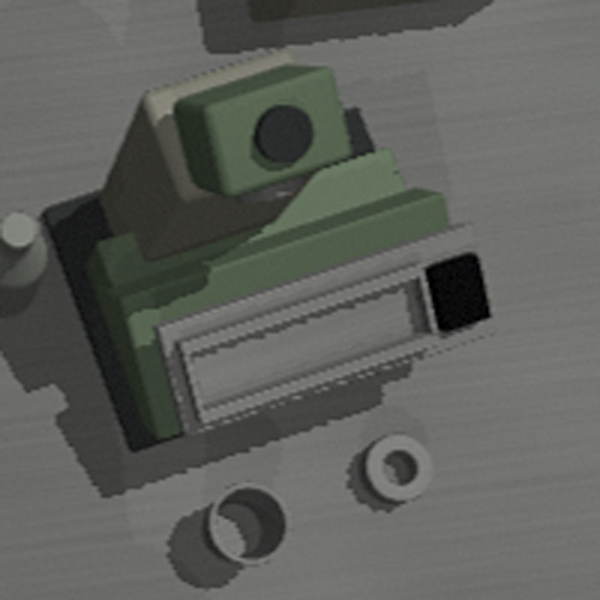

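```bash
python3 - <<'E'
from h import *
np.set_printoptions(precision=4,suppress=True)
c=dict(np.load('top0.npz')); P=cloud(c); hsv=cv2.cvtColor(c['pixels'],cv2.COLOR_RGB2HSV)
# casting: rib top and foot edges; axis angle
h=P[...,2]
m=np.zeros((480,640),bool); m[240:300,185:263]=1
q=m&(h>.046)&(h<.0515); n,l,s,cc=cv2.connectedComponentsWithStats(q.astype(np.uint8)); i=1+np.argmax(s[1:,4]); X=P[l==i]
print(s[i],cv2.minAreaRect((X[:,:2]*1000).astype(np.float32)),X.mean(0))
# whole casting + head: pca fits
r=cv2.fitLine((X[:,:2]*1000).astype(np.float32),cv2.DIST_HUBER,0,.01,.01).ravel(); print('rib line',r,np.degrees(np.arctan2(r[1],r[0])))
# pad
k=np.zeros((480,640),bool); R=(slice(205,250),slice(490,535)); k[R]=(hsv[...,2][R]<35)&(h[R]>.08)&(h[R]<.3)
X=P[k]; 
co=np.linalg.lstsq(np.c_[X[:,:2],np.ones(len(X))],X[:,2],rcond=None)[0]; nn=np.array([-co[0],-co[1],1]);nn/=np.linalg.norm(nn)
print('pad',len(X),X.mean(0),nn,np.degrees(np.arccos(nn[2])),'az',np.degrees(np.arctan2(nn[1],nn[0])))
# trough floor
R=(slice(215,275),slice(410,505)); Z=np.zeros((480,640),bool);Z[R]=1
print(h[240:250,440:480].mean())
X=P[240:247,435:485].reshape(-1,3)
co=np.linalg.lstsq(np.c_[X[:,:2],np.ones(len(X))],X[:,2],rcond=None)[0]; nn=np.array([-co[0],-co[1],1]);nn/=np.linalg.norm(nn)
print('floor',X.mean(0),nn,np.degrees(np.arccos(nn[2])),'az',np.degrees(np.arctan2(nn[1],nn[0])))
E
```

```text
[201 246  54  36 325] ((569.2733764648438, 225.0498046875), (17.31644058227539, 119.78970336914062), 24.83242416381836) [0.5684 0.224  0.0489]
rib line [  0.4136  -0.9104 568.3049 224.191 ] -65.56606
pad 389 [ 0.5483 -0.3357  0.1433] [-0.3906 -0.0192  0.9204] 23.02252954641213 az -177.18866693792245
0.12973437007755392
floor [ 0.5326 -0.2339  0.1315] [-0.4596 -0.1197  0.88  ] 28.357821463063534 az -165.40121546470812
```

```bash
cat > nest.py <<'E'
from h import *
def frame(az,tilt=25):
    a,t=np.radians(az),np.radians(tilt)
    ux=np.array([np.cos(a),np.sin(a),0]) # horizontal up-slope dir
    x=ux*np.cos(t)+np.array([0,0,np.sin(t)]); z=-ux*np.sin(t)+np.array([0,0,np.cos(t)]); y=np.cross(z,x)
    return np.stack([x,y,z],1)
E
python3 - <<'E'
from nest import *
np.set_printoptions(precision=4,suppress=True)
pad0=np.array([0.5483,-.3357,.1433])
for n in ['top','scene']:
  c=dict(np.load(n+'0.npz')); P=cloud(c); hsv=cv2.cvtColor(c['pixels'],cv2.COLOR_RGB2HSV)
  v=hsv[...,2];s=hsv[...,1]
  az=15.; N=pad0.copy()
  for it in range(3):
    F=frame(az); L=(P-pad0)@F
    near=(np.abs(L[...,0])<.06)&(L[...,1]>-.04)&(L[...,1]<.24)
    rim=near&(np.abs(L[...,2])<.005)
    pad=rim&(v<35)&(L[...,1]<.03)
    X=P[pad]; D=(X-pad0)@F
    # whole rim incl pad excluding green (sat)
    tr=rim&((s<50)|pad)
    cn,l,st,_=cv2.connectedComponentsWithStats(tr.astype(np.uint8)); i=1+np.argmax(st[1:,4]); 
    T=L[l==i]; r=cv2.minAreaRect((T[:,:2]*1000).astype(np.float32))
    fl=near&(np.abs(L[...,2]+.014)<.004)&(np.abs(L[...,0])<.016)&(L[...,1]>.04)&(L[...,1]<.17)
    Q=P[fl]; co=np.linalg.lstsq(np.c_[Q[:,:2],np.ones(len(Q))],Q[:,2],rcond=None)[0]; nn=np.array([-co[0],-co[1],1]);nn/=np.linalg.norm(nn)
    print(n,az,'rim',st[i][4],r,'padmean',D.mean(0)if len(D) else 0,len(D),'padrect',cv2.minAreaRect((D[:,:2]*1000).astype(np.float32)) if len(D) else 0)
    print('  floor z',np.median(L[fl][:,2]),'normal tilt',np.degrees(np.arccos(nn[2])),'az',np.degrees(np.arctan2(-nn[1],-nn[0])),'floor xy range',np.percentile(L[fl][:,0],[1,99]))
    a=r[2]; 
    a = a-90 if a>45 else a
    az+=a
  m=(tr*255).astype(np.uint8); im=c['pixels'][:,:,::-1].copy(); im[tr]=(0,0,255); im[pad]=(255,0,0); im[fl]=(0,255,0)
  im= im[130:330,360:560] if n=='top' else im[220:420,110:310]
  cv2.imwrite(f'pics/rim_{n}.png',cv2.resize(im,None,fx=3,fy=3))
E
```

```text
top 15.0 rim 1026 ((3.598133087158203, 76.83377075195312), (192.28253173828125, 56.54224395751953), 86.76368713378906) padmean [-0.0004 -0.0002  0.0002] 378 padrect ((-1.069295883178711, -0.7832050323486328), (33.503456115722656, 44.14304733276367), 86.99779510498047)
  floor z -0.015859798831381007 normal tilt 22.839686467970967 az 12.997897681392242 floor xy range [-0.0156  0.0156]
top 11.763687133789062 rim 1268 ((-0.31416893005371094, 82.09667205810547), (202.52906799316406, 56.543975830078125), 89.70103454589844) padmean [-0.0004 -0.0002  0.0002] 378 padrect ((-1.0284099578857422, -0.8567771911621094), (33.4484748840332, 44.144683837890625), 89.93289947509766)
  floor z -0.01407735458799605 normal tilt 24.933295369068777 az 10.858627897905793 floor xy range [-0.0157  0.0148]
top 11.4647216796875 rim 1271 ((-0.7024173736572266, 82.10108947753906), (202.5311279296875, 56.54397964477539), 89.97201538085938) padmean [-0.0004 -0.0002  0.0002] 378 padrect ((-1.0243396759033203, -0.8634223937988281), (44.14466857910156, 33.44237518310547), 0.2038397341966629)
  floor z -0.0138911557696
[... 196 characters left out ...]
1253051757812) padmean 0 0 padrect 0
  floor z -0.014648531091468516 normal tilt 22.892968274319163 az 11.573295082129462 floor xy range [-0.0159  0.0072]
scene 10.812530517578125 rim 771 ((-3.7504501342773438, 100.89260864257812), (164.23187255859375, 59.982200622558594), 89.60807037353516) padmean 0 0 padrect 0
  floor z -0.01147417444891268 normal tilt 26.439353834087303 az 10.861065331493263 floor xy range [-0.0159 -0.0022]
scene 10.420600891113281 rim 774 ((-4.375852584838867, 100.8637466430664), (164.23193359375, 59.982177734375), 89.96327209472656) padmean 0 0 padrect 0
  floor z -0.011307881821610783 normal tilt 26.46851492435374 az 10.573506004232394 floor xy range [-0.016  -0.0025]
```

```bash
cat >> nest.py <<'E'
AZ=11.2; F=frame(AZ)
PAD=np.array([0.5483,-.3357,.1433])+F@np.array([-.9,-.86,0])/1000
NEST=PAD+F@np.array([0,.103,-.014])
CAST=np.array([.5629,.2386,0]); CYAW=np.radians(114.8)
def cframe():
    return Ro.from_euler('z',CYAW-np.pi/2).as_matrix()
def delta(p,Rm):
    """tool-frame turn (deg) and shift from current pose to TCP p with rot matrix"""
    p0,R0,o=pose()
    rv=(R0.inv()*Ro.from_matrix(Rm)).as_rotvec(degrees=True)
    sh=R0.inv().apply(np.array(p)-p0)
    print('now',p0.round(4),'turn',rv.round(2),'shift',sh.round(4))
def tool(Fm): # tool x = y of frame, tool y = x, tool z=-z
    return np.stack([Fm[:,1],Fm[:,0],-Fm[:,2]],1)
E
python3 - <<'E'
from nest import *
print('nest',NEST,'pad',PAD)
C=cframe(); print(C)
p=CAST+C@[0,.020,0]; p[2]=.17; print(p); delta(p,tool(C))
E
```

```text
nest [ 0.53346473 -0.23451446  0.13023133] pad [ 0.5476669  -0.33670205  0.14291964]
[[ 0.90777748 -0.41945208  0.        ]
 [ 0.41945208  0.90777748  0.        ]
 [ 0.          0.          1.        ]]
[0.55451096 0.25675555 0.17      ]
now [0.1428 0.5309 0.224 ] turn [-5.000e-02  2.000e-02  5.014e+01] shift [-0.4688 -0.1578  0.0542]
```

{"name": "send_rows", "arguments": {
  "series": [
    [0,0,50,-0.469,-0.158,0.054,0],
    [0,0,50,-0.469,-0.158,0.054,0],
    [0,0,50,-0.469,-0.158,0.054,0],
    [0,0,50,-0.469,-0.158,0.054,0],
    [0,0,50,-0.469,-0.158,0.054,0],
    [0,0,50,-0.469,-0.158,0.054,0],
    [0,0,50,-0.469,-0.158,0.054,0],
    [0,0,50,-0.469,-0.158,0.054,0]
  ],
  "force": 40
}}

```text
time_s: 0.95
ee_pos: [0.4753, 0.3091, 0.1808]
eef_rot: [-3.141, 0.0, 2.006]
force: [-1.1, 0.7, 0.7]
grip_width: 0.0467
```

```bash
python3 - <<'E'
from nest import *
C=cframe(); p=CAST+C@[0,.020,0]; p[2]=.17; delta(p,tool(C))
E
```

```text
now [0.4753 0.3091 0.1808] turn [-0.01  0.    0.12] shift [-0.0808  0.0498  0.0108]
```

{"name": "send_rows", "arguments": {
  "series": [
    [0,0,0,-0.04,0.025,0.005,0],
    [0,0,0,-0.07,0.04,0.009,0],
    [0,0,0,-0.07,0.04,0.009,0],
    [0,0,0,-0.07,0.04,0.009,0]
  ]
}}

```text
time_s: 1.35
ee_pos: [0.5396, 0.2636, 0.1715]
eef_rot: [-3.14, -0.0, 2.005]
force: [-0.8, -0.2, 0.1]
grip_width: 0.0467
```

```bash
python3 - <<'E'
from nest import *
C=cframe(); p=CAST+C@[0,.020,0]; p[2]=.17; delta(p,tool(C))
c=cam('wrist'); save(c,'wrist1'); np.savez('wrist1.npz',**c)
E
```

```text
now [0.5396 0.2636 0.1715] turn [-0.07 -0.01  0.07] shift [-0.0125  0.0107  0.0015]
```

View pics/wrist1.png

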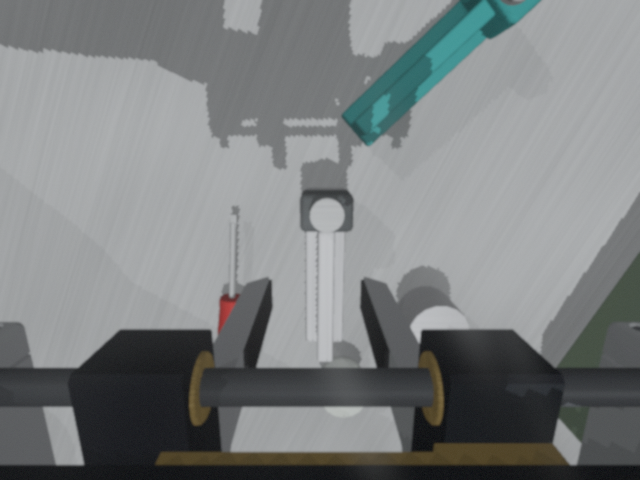

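The wrist view shows the grey casting between the fingers, with its head at (327,213) and the rib running down column 325. I'll refine its pose from this view.

```bash
python3 - <<'E'
from nest import *
np.set_printoptions(precision=4,suppress=True)
c=dict(np.load('wrist1.npz')); P=cloud(c)
L=(P-CAST)@cframe(); h=P[...,2]
ok=(np.abs(L[...,0])<.04)&(np.abs(L[...,1])<.1)&(c['z_map']>0.2)
for nm,lo,hi in [('boss',.06,.068),('head',.053,.059),('rib',.045,.0525),('foot',.011,.017)]:
    k=ok&(h>lo)&(h<hi); X=L[k]
    if len(X)<10: print(nm,len(X)); continue
    print(nm,len(X),'z',np.median(h[k]),cv2.minAreaRect((X[:,:2]*1000).astype(np.float32)),'x',np.percentile(X[:,0],[1,99]),'y',np.percentile(X[:,1],[1,99]))
E
```

```text
boss 932 z 0.06338692849682559 ((-3.3970956802368164, 59.74800109863281), (25.553146362304688, 24.934680938720703), 89.9663314819336) x [-0.0158  0.0084] y [0.0478 0.072 ]
head 934 z 0.05489057113458319 ((-3.5792388916015625, 60.054813385009766), (40.73556900024414, 28.504343032836914), 0.09561444073915482) x [-0.0237  0.0165] y [0.046 0.074]
rib 2213 z 0.04821412625604565 ((-3.783306121826172, 0.2357635498046875), (149.18130493164062, 41.26377868652344), 89.48973083496094) x [-0.0175  0.0103] y [-0.0726  0.0747]
foot 2379 z 0.013221336517219339 ((-3.721588134765625, 0.2869873046875), (148.98851013183594, 35.94597244262695), 89.57491302490234) x [-0.0219  0.0137] y [-0.0727  0.0746]
```

{"name": "send_rows", "arguments": {
  "series": [
    [0,0,0,0,0.0,0.0,0],
    [0,0,0,0,0.0,0.0,0]
  ]
}}

```text
time_s: 1.6
ee_pos: [0.539, 0.2648, 0.1724]
eef_rot: [3.141, -0.0, 2.007]
force: [-0.3, -0.2, -0.4]
grip_width: 0.047
```

```bash
cat > cm.py <<'E'
from nest import *
np.set_printoptions(precision=4,suppress=True)
C=cframe(); p=CAST+C@[0,.020,0]; p[2]=.17; delta(p,tool(C))
for n in ['wrist','top','scene']:
  c=cam(n); P=cloud(c)
  L=(P-CAST)@cframe(); h=P[...,2]
  ok=(np.abs(L[...,0])<.035)&(np.abs(L[...,1])<.1)&(c['z_map']>0.2)
  for nm,lo,hi in [('boss',.06,.068),('head',.053,.059),('rib',.045,.0525),('foot',.011,.017)]:
    k=ok&(h>lo)&(h<hi); X=L[k]
    if len(X)<10: print(n,nm,len(X)); continue
    print(n,nm,len(X),'z',np.median(h[k]),cv2.minAreaRect((X[:,:2]*1000).astype(np.float32)))
E
python3 cm.py
```

```text
now [0.539  0.2648 0.1724] turn [ 0.02 -0.    0.22] shift [-0.0139  0.0106  0.0024]
wrist boss 927 z 0.0633259040110942 ((-3.270294189453125, 59.691192626953125), (25.139278411865234, 26.05355453491211), 0.5551605224609375)
wrist head 900 z 0.05491212962100154 ((-3.532712936401367, 59.69346618652344), (28.797351837158203, 40.69478225708008), 89.99647521972656)
wrist rib 2229 z 0.04820230187995296 ((-3.725900650024414, -0.133392333984375), (149.97195434570312, 41.36042404174805), 89.48670196533203)
wrist foot 2327 z 0.01319029304534673 ((-3.7171754837036133, 0.0396881103515625), (149.6166534423828, 35.5450325012207), 89.7647705078125)
top boss 0
top head 14 z 0.053364621756250064 ((-2.9845361709594727, -27.590076446533203), (92.00093841552734, 11.267207145690918), 81.62672424316406)
top rib 299 z 0.04861187923268894 ((-0.8793625831604004, -27.622268676757812), (94.53372955322266, 15.160601615905762), 89.3990249633789)
top foot 272 z 0.013800580158624867 ((-1.2690868377685547, -25.606876373291016), (37.113765716552734, 99.29424285888672), 0.3617975115776062)
scene boss 76 z 0.06428653777308595 ((-3.8844199180603027, 60.67070770263672), (27.794368743896484, 24.785213470458984), 83.90325927734375)
scene head 91 z 0.055619227890009615 ((-8.331266403198242, -2.5962448120117188), (148.95632934570312, 40.6455192565918), 86.62654876708984)
scene rib 256 z 0.04935606649778914 ((-10.053048133850098, 1.9170303344726562), (151.484619140625, 41.16845703125), 83.30728912353516)
scene foot 225 z 0.014494627783559885 ((-4.793855667114258, -12.86635971069336), (124.95936584472656, 36.495086669921875), 89.96685028076172)
```

```bash
cat >> nest.py <<'E'
CAST=CAST+cframe()@[-.0031,.0,0]
E
python3 - <<'E'
from nest import *
C=cframe(); p=CAST+C@[0,.020,0]; p[2]=.036; delta(p,tool(C))
E
```

```text
now [0.5393 0.2645 0.1723] turn [ 0.02 -0.    0.19] shift [-0.0134  0.0074  0.1363]
```

{"name": "send_rows", "arguments": {
  "series": [
    [0,0,0.2,-0.0135,0.0075,0.04,0],
    [0,0,0.2,-0.0135,0.0075,0.08,0],
    [0,0,0.2,-0.0135,0.0075,0.11,0],
    [0,0,0.2,-0.0135,0.0075,0.125,0],
    [0,0,0.2,-0.0135,0.0075,0.136,0],
    [0,0,0.2,-0.0135,0.0075,0.136,0],
    [0,0,0.2,-0.0135,0.0075,0.136,0]
  ]
}}

```text
time_s: 2.45
ee_pos: [0.5527, 0.2553, 0.0374]
eef_rot: [3.14, 0.0, 2.003]
force: [-0.7, -0.0, 0.4]
grip_width: 0.0468
```

```bash
python3 - <<'E'
from nest import *
C=cframe(); p=CAST+C@[0,.020,0]; p[2]=.036; delta(p,tool(C))
c=cam('wrist'); save(c,'wrist2'); print(ctrl.get_obs()['moment'],ctrl.get_obs()['force'])
E
```

```text
now [0.5527 0.2553 0.0374] turn [ 0.1   0.01 -0.05] shift [ 0.0006 -0.0008  0.0014]
[-0.07610823  0.07480527  0.00052362] [-0.19146827  0.38981816  0.04836809]
```

View pics/wrist2.png

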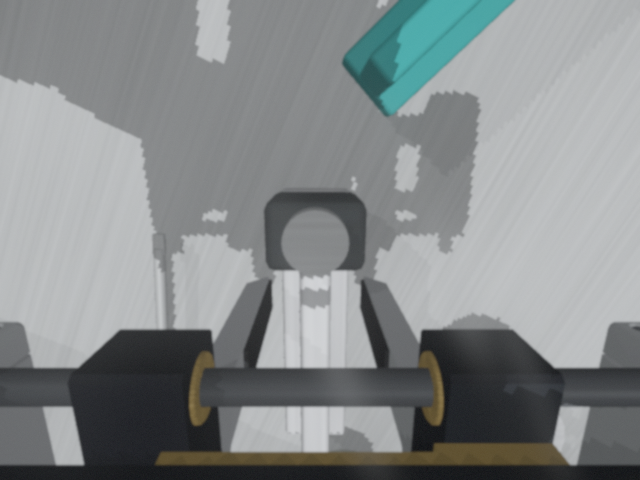

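The casting is centred between the fingers, with the rib at column 316. I'll close and lift a little.

{"name": "send_rows", "arguments": {
  "series": [
    [0,0,0,0,0,0,-1],
    [0,0,0,0,0,0,-1],
    [0,0,0,0,0,0,-1],
    [0,0,0,0,0,0,-1],
    [0,0,0,0,0,0,-1],
    [0,0,0,0,0,0,-1]
  ],
  "force": 40
}}

```text
time_s: 3.1
ee_pos: [0.5522, 0.255, 0.0362]
eef_rot: [3.141, 0.0, 2.003]
force: [-0.1, -0.9, 1.0]
grip_width: 0.014
```

```bash
python3 - <<'E'
from nest import *
print(ctrl.get_obs())
E
```

```text
{'time_s': 3.1, 'qpos': array([ 3.72370054e-01,  6.34874578e-01,  1.50315610e+00, -5.72145368e-06,
        1.00334416e+00, -5.94662778e-02]), 'joint_vel': array([ 0.00010046,  0.00072594,  0.00015802, -0.0002173 , -0.00022947,
        0.00098625]), 'tau': array([-5.85565562e-03, -6.46959901e+01, -2.91979676e+01,  7.66964257e-02,
       -1.49445597e-02,  2.13475915e-02]), 'ee_pos': array([0.55215927, 0.25496067, 0.03617086]), 'eef_rot': array([3.14137551e+00, 1.77619727e-05, 2.00263573e+00]), 'force': array([-0.14593966, -0.92506904,  1.0442292 ]), 'moment': array([-0.04217401,  0.04523587,  0.04811437]), 'grip_width': 0.013966495487703755}
```

{"name": "send_rows", "arguments": {
  "series": [
    [0,0,0,0,0,-0.003,-1],
    [0,0,0,0,0,-0.006,-1],
    [0,0,0,0,0,-0.008,-1],
    [0,0,0,0,0,-0.008,-1],
    [0,0,0,0,0,-0.008,-1],
    [0,0,0,0,0,-0.008,-1]
  ]
}}

```text
time_s: 3.7
ee_pos: [0.552, 0.2549, 0.0439]
eef_rot: [-3.141, -0.0, 2.003]
force: [0.6, -0.1, -5.5]
grip_width: 0.0139
```

```bash
cat > lv.py <<'E'
from nest import *
np.set_printoptions(precision=4,suppress=True)
for i in range(4):
  c=cam('wrist'); o=ctrl.get_obs(); R=Ro.from_euler('xyz',o['eef_rot'])
  print('F',o['force'],'M world',o['moment'],'M tool',R.inv().apply(o['moment']),'w',o['grip_width'],'rot',o['eef_rot'],o['ee_pos'])
save(c,'lv%d'%(o['time_s']*100))
P=cloud(c); T=R.inv().apply((P-np.array(o['ee_pos'])).reshape(-1,3)).reshape(480,640,3)  # tool coords
b=(T[...,2]>-.034)&(T[...,2]<.0)&(np.abs(T[...,1])<.024)&(T[...,0]>.015)&(T[...,0]<.075)
X=T[b]
# boss: topmost plane
tz=X[:,2]; k=tz<np.percentile(tz,5)+.004
B=X[k]; B=B[np.abs(B[:,1]-np.median(B[:,1]))<.01]
co=np.linalg.lstsq(np.c_[B[:,:2],np.ones(len(B))],B[:,2],rcond=None)[0]
print('boss top in tool',np.median(B,0),len(B),'slope deg x,y',np.degrees(np.arctan(co[:2])), 'rect',cv2.minAreaRect((B[:,:2]*1000).astype(np.float32)))
# rib top: between
k=(np.abs(T[...,1])<.005)&(T[...,0]>.0)&(T[...,0]<.022)&(np.abs(T[...,2]+.013)<.012); B=T[k]
if len(B)>30:
  co=np.polyfit(B[:,0],B[:,2],1); print('rib slope deg',np.degrees(np.arctan(co[0])),'z',np.median(B[:,2]),len(B))
E
python3 lv.py
```

```text
F [-0.7094 -0.2444 -5.836 ] M world [-0.0994 -0.032   0.0305] M tool [ 0.0126 -0.1037 -0.0305] w 0.013652331452654608 rot [-3.1413  0.      2.0027] [0.552  0.2549 0.0439]
F [-0.7076 -0.15   -6.5482] M world [-0.0772 -0.025  -0.0118] M tool [ 0.0096 -0.0806  0.0118] w 0.013672955730586599 rot [-3.1414 -0.      2.0027] [0.552  0.2549 0.0439]
F [-0.5405  0.0294 -6.304 ] M world [-0.1038 -0.0133 -0.0376] M tool [ 0.0314 -0.0998  0.0376] w 0.01375283118086534 rot [-3.1414 -0.      2.0027] [0.552  0.2549 0.0439]
F [ 0.0702  0.0737 -5.9191] M world [-0.129   0.0356  0.0153] M tool [ 0.0863 -0.1022 -0.0153] w 0.01384698122499302 rot [-3.1414 -0.      2.0026] [0.552  0.2549 0.044 ]
boss top in tool [ 0.0407 -0.0008 -0.0272] 3138 slope deg x,y [ 0.5103 -0.0135] rect ((40.14202117919922, -0.8281822204589844), (19.969087600708008, 26.101947784423828), 89.40303802490234)
rib slope deg -0.25999232868070177 z -0.012129991211945593 1056
```

```bash
cat > mm.py <<'E'
from nest import *
np.set_printoptions(precision=4,suppress=True)
A=[]
for i in range(16):
  ctrl.camera('wrist'); o=ctrl.get_obs(); R=Ro.from_euler('xyz',o['eef_rot']); A.append(np.r_[R.inv().apply(o['force']),R.inv().apply(o['moment'])])
A=np.array(A); print(A.mean(0),A.std(0)/4,o['time_s'],o['ee_pos'],o['grip_width'])
E
python3 mm.py
```

```text
[ 0.0407 -0.0963  5.8424  0.0591 -0.0692 -0.0045] [0.0548 0.157  0.0929 0.0054 0.0074 0.0065] 4.7 [0.5521 0.2549 0.044 ] 0.013845874211175481
```

{"name": "send_rows", "arguments": {
  "series": [
    [0,0,0,0,0,0.004,-1],
    [0,0,0,0,0,0.008,-1],
    [0,0,0,0,0,0.008,-1],
    [0,0,0,0,0,0.008,-1],
    [0,0,0,0,0,0.008,-0.5],
    [0,0,0,0,0,0.008,-0.4],
    [0,0,0,0,0,0.008,-0.4],
    [0,0,0,0,0,0.008,-0.4]
  ]
}}

```text
time_s: 5.5
ee_pos: [0.5522, 0.255, 0.0362]
eef_rot: [3.141, 0.0, 2.003]
force: [0.3, 0.4, -0.2]
grip_width: 0.0281
```

```bash
python3 mm.py
```

```text
[-0.0295  0.1522  0.0896  0.0566 -0.045   0.0006] [0.1247 0.1181 0.1255 0.0059 0.0055 0.0057] 6.3 [0.5521 0.2549 0.0361] 0.028021672728537457
```

The moment puts the balance point about 4 mm nearer the head, so I'm shifting the grip by that much.

{"name": "send_rows", "arguments": {
  "series": [
    [0,0,0,0.004,0,0,-0.4],
    [0,0,0,0.004,0,0,-0.4],
    [0,0,0,0.004,0,0,-1],
    [0,0,0,0.004,0,0,-1],
    [0,0,0,0.004,0,0,-1],
    [0,0,0,0.004,0,-0.004,-1],
    [0,0,0,0.004,0,-0.008,-1],
    [0,0,0,0.004,0,-0.008,-1]
  ],
  "force": 45
}}

```text
time_s: 7.1
ee_pos: [0.5505, 0.2586, 0.0445]
eef_rot: [3.141, 0.0, 2.003]
force: [0.5, 0.7, -4.8]
grip_width: 0.0136
```

{"name": "send_rows", "arguments": {
  "series": [
    [0,0,0,0,0,0,-1],
    [0,0,0,0,0,0,-1]
  ]
}}

```text
time_s: 7.3
ee_pos: [0.5503, 0.2585, 0.0438]
eef_rot: [-3.141, -0.0, 2.003]
force: [0.8, -0.2, -5.9]
grip_width: 0.0137
```

```bash
python3 mm.py; python3 lv.py
```

```text
[ 0.1527 -0.0769  5.6514  0.0498 -0.0428 -0.0071] [0.1169 0.0749 0.1409 0.0066 0.006  0.0085] 8.1 [0.5504 0.2586 0.0441] 0.014090764767996432
F [-0.5976  0.1569 -6.6428] M world [-0.0722  0.0643  0.0391] M tool [ 0.0887 -0.0387 -0.0391] w 0.013626958619145951 rot [-3.1415  0.      2.0027] [0.5504 0.2586 0.044 ]
F [ 0.2829 -0.36   -6.2106] M world [-0.0641 -0.0064 -0.0405] M tool [ 0.021  -0.0609  0.0405] w 0.014054840578459092 rot [ 3.1416 -0.      2.0026] [0.5504 0.2586 0.0441]
F [-0.1895 -0.6758 -5.8117] M world [-0.0548  0.0649  0.0311] M tool [ 0.0819 -0.0226 -0.0311] w 0.013769565081967212 rot [-3.1416 -0.      2.0026] [0.5504 0.2586 0.0441]
F [ 0.914  -0.4926 -5.1738] M world [-0.0692  0.0097 -0.0102] M tool [ 0.0378 -0.0588  0.0102] w 0.013701893697224217 rot [-3.1416  0.      2.0026] [0.5504 0.2586 0.0441]
boss top in tool [ 0.0368 -0.0008 -0.0273] 3091 slope deg x,y [0.5316 0.1012] rect ((36.13153076171875, -0.8023910522460938), (19.967405319213867, 26.103073120117188), 89.91010284423828)
rib slope deg -0.4494253162138935 z -0.012344961638912286 846
```

Held level, and the moment now matches the tare, so it's balanced. Next: lift and carry.

```bash
cat >> nest.py <<'E'
GY=.0239; GH=.0365
def tgt(dx,dy,dz): return NEST+F@np.array([dx,GY+dy,GH+dz])
E
python3 - <<'E'
from nest import *
for d in [.2,.12,.08]: print(tgt(0,0,d))
delta(tgt(0,0,.12),tool(F))
p0,R0,_=pose()
c=dict(np.load('top0.npz')); P=cloud(c); B=P[195:240,348:380].reshape(-1,3); B=B[B[:,2]>.1]; print('bottle',B.mean(0),B.max(0))
E
```

```text
[ 0.43077683 -0.2304832   0.34457313]
[ 0.4639424  -0.22391624  0.2720685 ]
[ 0.48052518 -0.22063276  0.23581619]
now [0.5504 0.2586 0.0441] turn [-24.88  -2.95  13.33] shift [-0.402  -0.2805 -0.228 ]
bottle [ 0.61712644 -0.05921706  0.13320767] [0.64383507 0.05036356 1.10014641]
```

{"name": "send_rows", "arguments": {
  "series": [
    [0,0,0,0,0,-0.03,-1],
    [0,0,0,0,0,-0.07,-1],
    [0,0,0,0,0,-0.11,-1],
    [0,0,0,0,0,-0.15,-1],
    [0,0,0,0,0,-0.19,-1],
    [0,0,0,0,0,-0.21,-1],
    [0,0,0,0,0,-0.22,-1],
    [0,0,0,0,0,-0.22,-1]
  ]
}}

```text
time_s: 9.1
ee_pos: [0.5505, 0.2586, 0.2647]
eef_rot: [3.14, 0.0, 2.003]
force: [-0.1, -0.9, -5.8]
grip_width: 0.0135
```

```bash
python3 - <<'E'
from nest import *
delta(tgt(0,0,.12),tool(F))
E
python3 lv.py
```

```text
now [0.5505 0.2586 0.2647] turn [-24.81  -2.96  13.33] shift [-0.402  -0.2806 -0.0077]
F [ 0.7538 -0.1076 -6.1898] M world [-0.044   0.0642 -0.0057] M tool [ 0.0767 -0.0131  0.0057] w 0.01357790070211898 rot [-3.1407 -0.      2.0027] [0.5502 0.2585 0.2632]
F [-0.3538 -0.4885 -6.1439] M world [-0.1145  0.0038  0.0424] M tool [ 0.0514 -0.1025 -0.0421] w 0.013801093384345993 rot [-3.1393 -0.0001  2.0026] [0.5501 0.2584 0.2624]
F [-0.4324 -0.3254 -5.862 ] M world [-0.0611  0.0001 -0.0368] M tool [ 0.0257 -0.0554  0.037 ] w 0.013485223243677288 rot [-3.1388 -0.0001  2.0026] [0.55   0.2584 0.2622]
F [ 0.9911 -0.9201 -5.6478] M world [-0.0519  0.0508  0.0269] M tool [ 0.0679 -0.0259 -0.0268] w 0.01388290493281037 rot [-3.1389 -0.0001  2.0026] [0.55   0.2584 0.2623]
boss top in tool [ 0.0368 -0.0008 -0.0272] 3088 slope deg x,y [0.4183 0.0715] rect ((36.09607696533203, -0.8249835968017578), (19.978546142578125, 26.16673469543457), 89.74028778076172)
rib slope deg -0.1825946238007697 z -0.012201382245278395 837
```

{"name": "send_rows", "arguments": {
  "series": [
    [0,0,1,-0.02,-0.015,0,-1],
    [-2,0,2,-0.055,-0.04,0,-1],
    [-4,-0.5,3,-0.09,-0.065,0,-1],
    [-6,-0.7,4,-0.13,-0.09,0,-1],
    [-8,-1,5,-0.17,-0.12,0,-1],
    [-10,-1.2,6,-0.21,-0.145,-0.002,-1],
    [-12,-1.5,7,-0.24,-0.165,-0.003,-1],
    [-14,-1.7,8,-0.27,-0.19,-0.004,-1]
  ]
}}

```text
time_s: 10.1
ee_pos: [0.4901, -0.0677, 0.2673]
eef_rot: [2.896, 0.012, 1.86]
force: [0.4, -0.6, -6.1]
grip_width: 0.0138
```

```bash
python3 - <<'E'
from nest import *
delta(tgt(0,0,.12),tool(F))
E
```

```text
now [ 0.4901 -0.0677  0.2673] turn [-10.87  -1.14   5.29] shift [-0.1424 -0.0668 -0.0199]
```

{"name": "send_rows", "arguments": {
  "series": [
    [-1.5,-0.1,0.7,-0.02,-0.01,-0.003,-1],
    [-3,-0.3,1.5,-0.045,-0.02,-0.006,-1],
    [-5,-0.5,2.5,-0.07,-0.033,-0.01,-1],
    [-7,-0.7,3.5,-0.095,-0.045,-0.014,-1],
    [-9,-0.9,4.5,-0.12,-0.056,-0.017,-1],
    [-10,-1,5,-0.13,-0.062,-0.019,-1],
    [-10.5,-1.1,5.2,-0.135,-0.065,-0.02,-1],
    [-10.5,-1.1,5.2,-0.135,-0.065,-0.02,-1]
  ]
}}

```text
time_s: 10.9
ee_pos: [0.464, -0.2151, 0.2726]
eef_rot: [2.713, -0.0, 1.768]
force: [-0.2, 0.5, -6.2]
grip_width: 0.0136
```

{"name": "send_rows", "arguments": {
  "series": [
    [0,0,0,0,0,0,-1],
    [0,0,0,0,0,0,-1]
  ]
}}

```text
time_s: 11.1
ee_pos: [0.4646, -0.2142, 0.2732]
eef_rot: [2.712, 0.0, 1.77]
force: [-0.1, 0.5, -5.2]
grip_width: 0.0138
```

```bash
python3 - <<'E'
from nest import *
delta(tgt(0,0,.12),tool(F))
for n in ['wrist','top','scene']:
    c=cam(n); save(c,n+'3'); np.savez(n+'3.npz',**c)
delta(tgt(0,0,.12),tool(F))
E
```

```text
now [ 0.4646 -0.2142  0.2732] turn [-0.41 -0.08  0.2 ] shift [-0.0094 -0.0028 -0.    ]
now [ 0.4646 -0.2144  0.2733] turn [-0.39 -0.06  0.2 ] shift [-0.0092 -0.0028  0.0001]
```

View pics/wrist3.png

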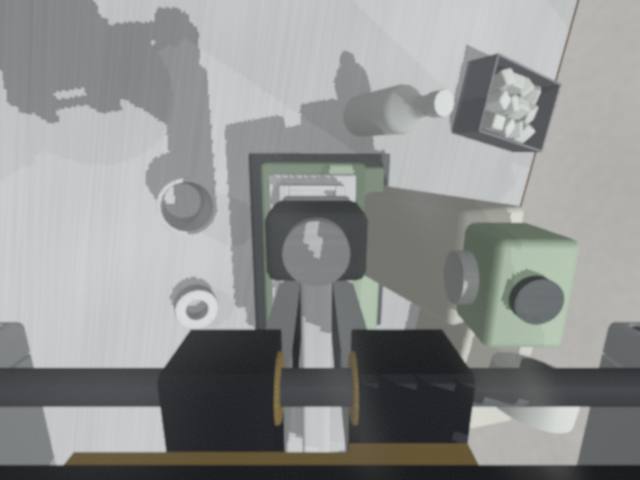

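View pics/scene3.png

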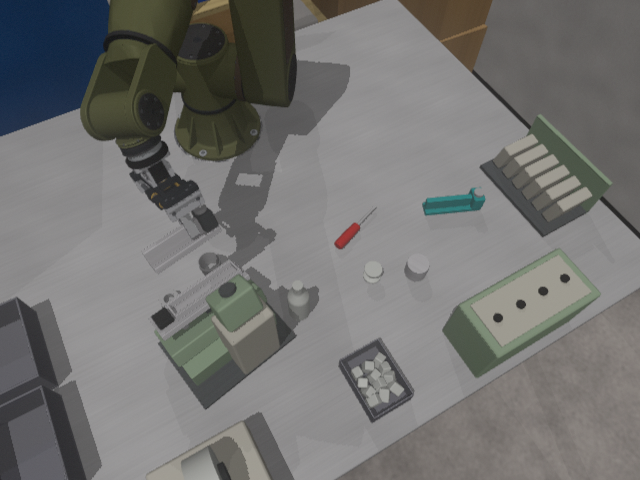

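```bash
cat > rim.py <<'E'
from nest import *
import sys
np.set_printoptions(precision=4,suppress=True)
tag=sys.argv[1]
for n in ['wrist','scene','top']:
  c=dict(np.load(n+tag+'.npz')); P=cloud(c); L=(P-NEST)@F*1000; ok=c['z_map']>.1
  hsv=cv2.cvtColor(c['pixels'],cv2.COLOR_RGB2HSV); s=hsv[...,1]
  print(n)
  near=ok&(np.abs(L[...,0])<45)&(L[...,1]>-130)&(L[...,1]<100)
  rim=near&(np.abs(L[...,2]-14)<3.5)&(s<45)
  X=L[rim]
  print(' rim',len(X),cv2.minAreaRect(X[:,:2].astype(np.float32)) if len(X)>9 else '',np.median(X[:,2]) if len(X) else '','y max',np.percentile(X[:,1],99) if len(X) else '')
  # profile along x for y in bins: rim vs floor classification
  for y0 in range(-75,95,10):
    k=near&(np.abs(L[...,1]-y0)<5)&(L[...,2]>-6)&(L[...,2]<25)
    if k.sum()<25: continue
    x=L[k][:,0]; z=L[k][:,2]
    a=x[(z>10)&(s[k]<45)]; b=x[z<6]
    lo=a[a<0]; hi=a[a>0]
    print('  y',y0,'rim- ',np.percentile(lo,[2,98]).round(1) if len(lo)>4 else '','rim+',np.percentile(hi,[2,98]).round(1) if len(hi)>4 else '','floor',np.percentile(b[np.abs(b)<25],[2,98]).round(1) if (np.abs(b)<25).sum()>4 else '')
E
python3 rim.py 3
```

```text
wrist
 rim 451 ((-3.4276962280273438, 37.23873519897461), (85.65734100341797, 53.91172790527344), 89.97335052490234) 14.273752065942334 y max 79.98161478216034
  y -25 rim-   rim+  floor 
  y -15 rim-   rim+  floor 
  y 65 rim-  [-30.4 -27.8] rim+  floor 
  y 75 rim-  [-30.1  -1.6] rim+ [ 0.  23.4] floor [-22.9  15.7]
  y 85 rim-   rim+  floor [-23.6  24.1]
scene
 rim 860 ((-3.475055694580078, -20.225746154785156), (59.2272834777832, 202.03338623046875), 0.44013121724128723) 15.138885712301114 y max 79.26907196680435
  y -75 rim-  [-30.1  -7.6] rim+ [ 8.3 25.1] floor [-24.6  24.2]
  y -65 rim-  [-30.8 -21.9] rim+ [16.  25.1] floor [-24.4  24.3]
  y -55 rim-  [-31.2 -20. ] rim+ [16. 26.] floor [-23.6  22.8]
  y -45 rim-  [-31.4 -21.1] rim+ [15.3 25.8] floor [-24.1  23.3]
  y -35 rim-  [-30.5 -20.7] rim+ [14.5 26.1] floor [-24.1  23.2]
  y -25 rim-  [-31.3 -22.1] rim+ [16.1 25.2] floor [-24.6  23.5]
  y -15 rim-  [-30.6 -22. ] rim+ [16.8 26.2] floor [-24.6  23.9]
  y -5 rim-  [-31.2 -20.8] rim+ [16.4 25. ] floor [-24.7  -2.4]
  y 5 rim-  [-30.5 -20.7] rim+ [15.8 25.8] floor [-22.7  -0.
[... 866 characters left out ...]
 rim+ [19.5 27. ] floor [ 9.4 15. ]
  y -25 rim-   rim+ [19.  27.7] floor [-19.9  14.6]
  y -15 rim-   rim+ [19.5 27.7] floor [-19.9  14. ]
  y -5 rim-   rim+ [19.  28.1] floor [-19.6  13.5]
  y 5 rim-   rim+ [19.8 27.6] floor [-20.8  14.2]
  y 15 rim-   rim+ [19.7 27.2] floor [-20.3  13.5]
  y 25 rim-   rim+ [19.5 27.3] floor [-20.1  15.2]
  y 35 rim-   rim+ [18.9 27.8] floor [-20.4  14.3]
  y 45 rim-   rim+ [19.2 27.7] floor [-19.9  14. ]
  y 55 rim-  [-27.5 -19.7] rim+ [19.7 27.2] floor [-20.6  14.3]
  y 65 rim-  [-27.5 -19.6] rim+ [19.6 27.4] floor [-20.5  14.5]
  y 75 rim-  [-27.8  -0.6] rim+ [ 1.6 27.8] floor [-19.7  13. ]
  y 85 rim-  [-25.1  -1.9] rim+ [ 2.8 26.7] floor [-24.2  23.6]
```

```bash
cat > held.py <<'E'
from nest import *
import sys
np.set_printoptions(precision=4,suppress=True)
tag=sys.argv[1]
p0,R0,o=pose()
T0=R0.as_matrix()
G=np.stack([T0[:,1],T0[:,0],-T0[:,2]],1) # casting frame
org=p0+G@np.array([0,-GY,-GH])
for n in ['wrist','scene','top']:
  c=dict(np.load(n+tag+'.npz')); P=cloud(c); L=(P-org)@G*1000; ok=(c['z_map']>.1)&(np.abs(L[...,0])<32)&(np.abs(L[...,1])<90)
  for nm,lo,hi in [('boss',61,68),('rib',46,52),('foot',10,18)]:
    k=ok&(L[...,2]>lo)&(L[...,2]<hi)
    if nm=='rib': k&=(np.abs(L[...,0])<14)&(L[...,1]<0)
    cn,l,st,_=cv2.connectedComponentsWithStats(k.astype(np.uint8))
    if cn<2: continue
    X=L[l==1+np.argmax(st[1:,4])]
    if len(X)>15:
      q=np.percentile(X,[1,99],axis=0); print(n,nm,len(X),'ctr',((q[0]+q[1])/2).round(1),'size',(q[1]-q[0]).round(1), 'zmed',np.median(X[:,2]).round(1))
E
python3 held.py 3
```

```text
wrist boss 3527 ctr [-0.9 60.3 63.8] size [24.1 24.6  3.2] zmed 64.0
wrist rib 1229 ctr [ -1.  -33.7  48.7] size [13.5 25.9  3. ] zmed 48.9
wrist foot 424 ctr [ 11.6 -61.4  14.1] size [ 8.1 24.4  2.3] zmed 13.9
scene boss 78 ctr [ 1.6 60.3 64.2] size [19.7 24.2  5.9] zmed 65.1
scene rib 217 ctr [ -0.3 -37.2  49.1] size [16.5 72.6  5.7] zmed 49.9
scene foot 471 ctr [10.6 -0.5 13.9] size [ 16.2 145.3   7.7] zmed 15.0
top boss 207 ctr [ 2.  61.2 64.2] size [25.1 25.2  5.1] zmed 63.8
top rib 127 ctr [  2.3 -60.8  48.8] size [13.6 25.4  5.3] zmed 48.7
top foot 72 ctr [14.9 29.3 13.6] size [11.7 33.5  6.8] zmed 13.3
```

Compared with the held casting, the cameras agree once their biases are removed. The nest is about -2.4 mm in x and -1.2 mm in y from my first estimate. Updating it and approaching.

```bash
cat >> nest.py <<'E'
NEST=NEST+F@np.array([-.0024,-.0012,.0002]); PAD=PAD+F@np.array([-.0024,-.0012,.0002]); F=frame(11.4)
E
python3 - <<'E'
from nest import *
delta(tgt(0,0,.025),tool(F))
E
```

```text
now [ 0.4646 -0.2144  0.2733] turn [-0.39  0.02  0.02] shift [-0.0106 -0.0046  0.0949]
```

{"name": "send_rows", "arguments": {
  "series": [
    [-0.2,0,0,-0.005,-0.002,0.01,-1],
    [-0.4,0,0,-0.0106,-0.0046,0.03,-1],
    [-0.4,0,0,-0.0106,-0.0046,0.055,-1],
    [-0.4,0,0,-0.0106,-0.0046,0.075,-1],
    [-0.4,0,0,-0.0106,-0.0046,0.09,-1],
    [-0.4,0,0,-0.0106,-0.0046,0.095,-1],
    [-0.4,0,0,-0.0106,-0.0046,0.095,-1],
    [-0.4,0,0,-0.0106,-0.0046,0.095,-1]
  ]
}}

```text
time_s: 12.05
ee_pos: [0.5012, -0.2186, 0.1855]
eef_rot: [2.705, 0.001, 1.769]
force: [-0.6, -0.6, -5.1]
grip_width: 0.0135
```

```bash
python3 - <<'E'
from nest import *
delta(tgt(0,0,.025),tool(F))
for n in ['wrist','top','scene']:
    c=cam(n); save(c,n+'4'); np.savez(n+'4.npz',**c)
delta(tgt(0,0,.025),tool(F))
E
python3 held.py 4; python3 rim.py 4
```

```text
now [ 0.5012 -0.2186  0.1855] turn [ 0.04  0.07 -0.03] shift [0.0007 0.     0.0004]
now [ 0.5012 -0.2186  0.1858] turn [ 0.07  0.1  -0.02] shift [ 0.0007 -0.0001  0.0007]
wrist boss 3509 ctr [-1.  60.1 63.7] size [24.1 24.6  3.2] zmed 63.9
wrist rib 1226 ctr [ -1.2 -34.1  48.5] size [13.5 25.7  3.1] zmed 48.8
wrist foot 422 ctr [-14.  -61.7  13.9] size [ 8.  24.6  2.7] zmed 13.8
scene boss 28 ctr [ 8.5 60.  64.1] size [ 9.1 21.   6. ] zmed 64.4
scene rib 195 ctr [  0.  -37.2  49.1] size [15.8 72.7  5.6] zmed 50.0
scene foot 417 ctr [10.2 -0.  14. ] size [ 17.6 146.8   7.7] zmed 15.1
top boss 168 ctr [ 2.2 61.2 64.5] size [24.9 24.5  5.6] zmed 64.2
top rib 111 ctr [  2.6 -58.2  48.9] size [13.9 29.5  5.3] zmed 48.9
top foot 51 ctr [14.6 28.9 13.6] size [11.2 28.1  6.2] zmed 13.5
wrist
 rim 1669 ((-0.9650192260742188, -13.190353393554688), (188.76260375976562, 55.01650619506836), 89.71076965332031) 14.051199140928322 y max 80.91902144128964
  y -15 rim-   rim+  floor 
  y -5 rim-   rim+  floor 
  y 5 rim-  [-28.3 -27.4] rim+ [24.8 26.1] floor 
  y 15 rim-  [-28.1 -22.7] rim+ [20.1 26.6
[... 1252 characters left out ...]
-18.    1.3]
  y 75 rim-   rim+ [ 1.7 28.6] floor [-18.5   3.4]
  y 85 rim-   rim+ [ 3.4 24.5] floor [-23.4  24.6]
top
 rim 420 ((2.8363914489746094, -18.424942016601562), (55.588539123535156, 202.2249298095703), 0.048382364213466644) 14.025161358116748 y max 82.2851495081846
  y 15 rim-   rim+ [22.3 30.2] floor [11.6 17.1]
  y 25 rim-   rim+ [22.  30.4] floor [11.3 17.8]
  y 35 rim-   rim+ [22.2 30.4] floor [11.3 17.1]
  y 45 rim-   rim+ [22.  29.7] floor [10.8 17.5]
  y 55 rim-   rim+ [22.3 30.1] floor [10.7 17.8]
  y 65 rim-   rim+ [21.9 29.6] floor [-16.6  17.4]
  y 75 rim-  [-25.   -2.4] rim+ [ 3.8 30.6] floor [-17.4  15.9]
  y 85 rim-  [-23.5  -1.2] rim+ [ 0.9 29.5] floor [-23.8  24.6]
```

View pics/wrist4.png

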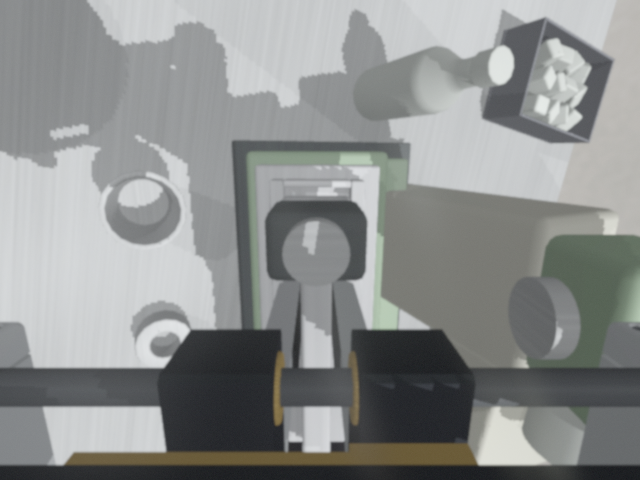

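The head is centred over the trough at (316,240), with the rim end at row 175. The residual is 0.2 mm in x and 0.5 mm in y, so I'll lower it.

{"name": "send_rows", "arguments": {
  "series": [
    [0,0,0,0,0,0.005,-1],
    [0,0,0,0,0,0.01,-1],
    [0,0,0,0,0,0.014,-1],
    [0,0,0,0,0,0.017,-1],
    [0,0,0,0,0,0.02,-1],
    [0,0,0,0,0,0.022,-1],
    [0,0,0,0,0,0.0225,-1],
    [0,0,0,0,0,0.0225,-1]
  ]
}}

```text
time_s: 13.0
ee_pos: [0.5105, -0.2165, 0.1646]
eef_rot: [2.705, 0.0, 1.769]
force: [0.7, 0.1, -6.3]
grip_width: 0.0137
```

```bash
python3 - <<'E'
from nest import *
delta(tgt(0,0,0),tool(F)); print(ctrl.get_obs()['force'])
E
```

```text
now [ 0.5105 -0.2165  0.1646] turn [ 0.01  0.04 -0.03] shift [0.0005 0.0002 0.0025]
[ 0.68420894  0.13350512 -6.27157236]
```

{"name": "send_rows", "arguments": {
  "series": [
    [0,0,0,0,0,0.0006,-1],
    [0,0,0,0,0,0.0012,-1],
    [0,0,0,0,0,0.0018,-1],
    [0,0,0,0,0,0.0018,-1],
    [0,0,0,0,0,0.0018,-1]
  ]
}}

```text
time_s: 13.5
ee_pos: [0.5112, -0.2163, 0.163]
eef_rot: [2.705, 0.0, 1.769]
force: [0.3, -0.1, -5.8]
grip_width: 0.0137
```

{"name": "send_rows", "arguments": {
  "series": [
    [0,0,0,0,0,0.0004,-1],
    [0,0,0,0,0,0.0008,-1],
    [0,0,0,0,0,0.0008,-1]
  ]
}}

```text
time_s: 13.8
ee_pos: [0.5116, -0.2163, 0.1625]
eef_rot: [2.705, 0.001, 1.769]
force: [-3.3, 0.7, -3.0]
grip_width: 0.0137
```

```bash
python3 mm.py; python3 - <<'E'
from nest import *
delta(tgt(0,0,0),tool(F)); print(ctrl.get_obs()['force'])
E
```

```text
[ 1.9578 -3.7546 -1.6971  1.0229  0.1229 -0.0036] [0.1084 0.1138 0.3695 0.0106 0.015  0.0096] 14.6 [ 0.5116 -0.2163  0.1625] 0.01404031257780462
now [ 0.5116 -0.2163  0.1625] turn [ 0.02  0.05 -0.03] shift [0.0005 0.0001 0.0001]
[-4.67049236  0.94125208  1.62010615]
```

The floor contact came at the expected depth, so I'll release.

{"name": "send_rows", "arguments": {
  "series": [
    [0,0,0,0,0,-0.0003,-1],
    [0,0,0,0,0,-0.0003,-0.6],
    [0,0,0,0,0,-0.0003,-0.5],
    [0,0,0,0,0,-0.0003,-0.4],
    [0,0,0,0,0,-0.0003,-0.4],
    [0,0,0,0,0,-0.0003,-0.4]
  ]
}}

```text
time_s: 15.2
ee_pos: [0.5115, -0.2163, 0.1627]
eef_rot: [2.705, 0.001, 1.769]
force: [0.4, 0.7, 0.4]
grip_width: 0.028
```

```bash
python3 - <<'E'
from nest import *
for n in ['wrist','top','scene']:
    c=cam(n); save(c,n+'5'); np.savez(n+'5.npz',**c)
o=ctrl.get_obs(); print(o['force'],o['grip_width'])
E
python3 held.py 5
```

```text
[ 0.18002607 -0.50735542 -0.2095781 ] 0.027730510532588598
wrist boss 3509 ctr [-1.1 60.1 63.6] size [24.2 24.7  3.4] zmed 63.9
wrist rib 1242 ctr [ -1.2 -34.2  48.6] size [13.8 25.3  3.2] zmed 48.9
wrist foot 1646 ctr [-0.3 56.3 13.6] size [54.3 50.6  3.6] zmed 13.8
scene boss 27 ctr [21.9 25.  64.5] size [13.4 19.2  6.6] zmed 64.8
scene rib 195 ctr [ -0.8 -37.   49. ] size [17.  72.2  5.9] zmed 49.7
scene foot 662 ctr [ 3.2  0.1 14.2] size [ 50.4 161.8   7.4] zmed 15.1
top boss 155 ctr [ 2.  60.9 64.3] size [24.3 25.   6.1] zmed 63.9
top rib 104 ctr [  1.9 -58.3  48.8] size [14.2 29.2  5.1] zmed 48.8
top foot 284 ctr [ 3.4 50.5 13.7] size [54.2 64.6  6.9] zmed 13.3
```

View pics/wrist5.png

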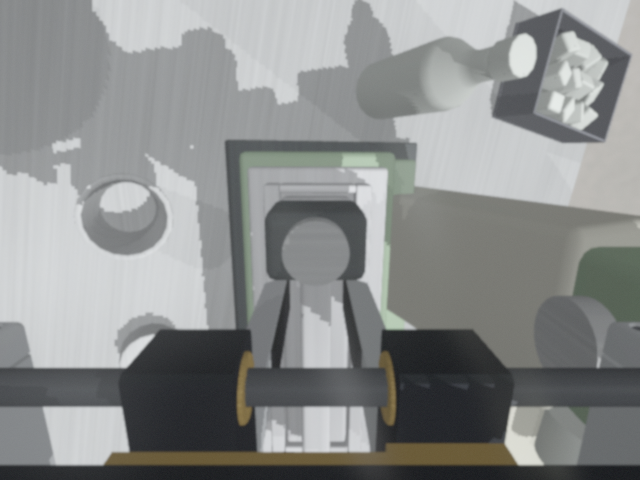

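{"name": "send_rows", "arguments": {
  "series": [
    [0,0,0,0,0,-0.01,-0.4],
    [0,0,0,0,0,-0.03,-0.4],
    [0,0,0,0,0,-0.055,-0.4],
    [0,0,0,0,0,-0.08,-0.4],
    [0,0,0,-0.02,0,-0.085,-1],
    [0,0,0,-0.055,0,-0.085,-1],
    [0,0,0,-0.09,0,-0.085,-1],
    [0,0,0,-0.12,0,-0.085,-1]
  ]
}}

```text
time_s: 16.15
ee_pos: [0.4997, -0.3426, 0.2405]
eef_rot: [2.705, 0.001, 1.769]
force: [0.4, -0.3, 0.3]
grip_width: 0.0011
```

{"name": "send_rows", "arguments": {
  "series": [
    [0,0,0,0,0,0,-1],
    [0,0,0,0,0,0,-1]
  ]
}}

```text
time_s: 16.35
ee_pos: [0.4994, -0.3411, 0.2397]
eef_rot: [2.705, -0.0, 1.768]
force: [0.7, 0.9, 0.2]
grip_width: 0.0003
```

```bash
cat > seat.py <<'E'
from nest import *
import sys
np.set_printoptions(precision=4,suppress=True)
tag=sys.argv[1]
for n in ['wrist','top','scene']:
    c=cam(n); save(c,n+tag); np.savez(n+tag+'.npz',**c)
    P=cloud(c); L=(P-NEST)@F*1000; hsv=cv2.cvtColor(c['pixels'],cv2.COLOR_RGB2HSV)
    ok=c['z_map']>.1
    def md(nm,k): 
        if k.sum()>8: print(n,nm,k.sum(),np.median(L[k],0).round(1))
    md('boss',ok&(np.hypot(L[...,0],L[...,1]-60)<9)&(L[...,2]>20)&(L[...,2]<75))
    md('rib',ok&(np.abs(L[...,0])<4)&(np.abs(L[...,1]+10)<50)&(L[...,2]>15)&(L[...,2]<60))
    md('ribtail',ok&(np.abs(L[...,0])<4)&(np.abs(L[...,1]+60)<12)&(L[...,2]>15)&(L[...,2]<60))
    md('foot',ok&(np.abs(np.abs(L[...,0])-13)<3)&(np.abs(L[...,1]+20)<50)&(L[...,2]>-20)&(L[...,2]<22))
    md('pad',ok&(np.abs(L[...,0])<15)&(np.abs(L[...,1]+103)<12)&(L[...,2]>-25)&(L[...,2]<25)&(hsv[...,2]<60))
    md('rim+',ok&(np.abs(L[...,0]-23.5)<2)&(np.abs(L[...,1])<60)&(L[...,2]>-25)&(L[...,2]<22)&(hsv[...,1]<45))
E
python3 seat.py 6; python3 - <<'E'
from nest import *
delta(PAD+F@[0,-.002,.019+.01],tool(F)); print(ctrl.get_obs()['grip_width'])
E
```

```text
wrist boss 154 [ 0.  53.4 64.1]
wrist rib 2214 [ 0.  -7.  49.2]
wrist ribtail 468 [ -0.  -59.7  49.3]
wrist foot 2411 [-10.  -16.2  14.2]
wrist rim+ 1025 [23.5  5.2 14.2]
top boss 76 [-0.1 60.2 63.8]
top rib 219 [-0.  -9.5 49.3]
top ribtail 53 [  0.4 -60.2  49.2]
top foot 154 [ 12.9 -18.4  14.4]
top pad 177 [   0.1 -103.6   14.1]
top rim+ 115 [23.9 -1.4 14.3]
scene boss 38 [ 1.1 59.7 65.8]
scene rib 339 [  2.7 -11.4  38.8]
scene ribtail 84 [  2.8 -59.7  40.1]
scene foot 104 [ 13.2 -19.6  15.7]
scene pad 116 [  -0.4 -103.1   15.9]
scene rim+ 169 [ 24.1 -19.3  13.3]
now [ 0.4997 -0.3402  0.2401] turn [0.03 0.04 0.01] shift [-0.0092 -0.0003  0.079 ]
0.0001446419271871085
```

View pics/wrist6.png

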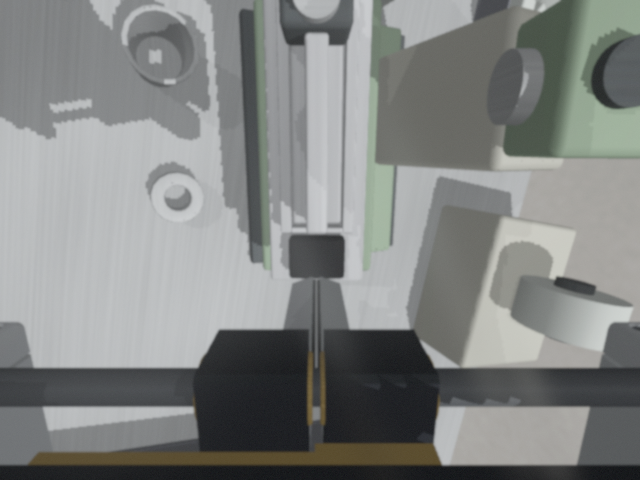

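The casting is seated: boss 64 mm, foot 14 mm and rim 14 mm above the floor, and the tray is still out. The black pad is at (316,255). Next I'll press it with closed fingers.

{"name": "send_rows", "arguments": {
  "series": [
    [0,0,0,-0.005,0,0.02,-1],
    [0,0,0,-0.009,0,0.04,-1],
    [0,0,0,-0.009,0,0.06,-1],
    [0,0,0,-0.009,0,0.074,-1],
    [0,0,0,-0.009,0,0.079,-1],
    [0,0,0,-0.009,0,0.079,-1],
    [0,0,0,-0.009,0,0.079,-1]
  ]
}}

```text
time_s: 17.2
ee_pos: [0.5344, -0.3434, 0.169]
eef_rot: [2.704, 0.001, 1.769]
force: [-0.4, -0.6, 0.1]
grip_width: 0.0002
```

```bash
cat > pr.py <<'E'
from nest import *
p,R,o=pose(); print('t',o['time_s'],'tip in nest(mm)',((p-NEST)@F*1000-[0,0,19]).round(1),'travel',(14-((p-NEST)@F*1000)[2]+19).round(2),'F tool',R.inv().apply(o['force']).round(1))
E
python3 pr.py
```

```text
t 17.2 tip in nest(mm) [ 1.000e-01 -1.057e+02  2.470e+01] travel -10.65 F tool [-0.5 -0.4 -0.3]
```

{"name": "send_rows", "arguments": {
  "series": [
    [0,0,0,0,0,0.006,-1],
    [0,0,0,0,0,0.011,-1],
    [0,0,0,0,0,0.016,-1],
    [0,0,0,0,0,0.021,-1],
    [0,0,0,0,0,0.026,-1],
    [0,0,0,0,0,0.031,-1],
    [0,0,0,0,0,0.035,-1],
    [0,0,0,0,0,0.036,-1]
  ]
}}

```text
time_s: 18.0
ee_pos: [0.5495, -0.3406, 0.1359]
eef_rot: [2.704, 0.001, 1.769]
force: [-4.4, -0.1, 8.0]
grip_width: 0.0007
```

```bash
python3 pr.py
```

```text
t 18.0 tip in nest(mm) [   0.  -106.   -11.9] travel 25.88 F tool [ 0.8 -0.5 -9. ]
```

{"name": "send_rows", "arguments": {
  "series": [
    [0,0,0,0,0,0.0008,-1],
    [0,0,0,0,0,0.0016,-1],
    [0,0,0,0,0,0.002,-1],
    [0,0,0,0,0,0.002,-1]
  ]
}}

```text
time_s: 18.4
ee_pos: [0.5502, -0.3405, 0.1345]
eef_rot: [2.704, 0.001, 1.769]
force: [-6.6, 0.5, 9.8]
grip_width: 0.0006
```

```bash
python3 pr.py
```

```text
t 18.4 tip in nest(mm) [ 1.00e-01 -1.06e+02 -1.34e+01] travel 27.4 F tool [  1.8  -1.6 -11.6]
```

Still on the spring, with no jump from the hard stop yet. I'll press a little further.

{"name": "send_rows", "arguments": {
  "series": [
    [0,0,0,0,0,0.0005,-1],
    [0,0,0,0,0,0.001,-1],
    [0,0,0,0,0,0.001,-1]
  ]
}}

```text
time_s: 18.7
ee_pos: [0.5504, -0.3405, 0.1341]
eef_rot: [2.704, 0.002, 1.769]
force: [-12.0, 2.0, 15.4]
grip_width: 0.0005
```

```bash
python3 pr.py
```

```text
t 18.7 tip in nest(mm) [ 1.000e-01 -1.061e+02 -1.380e+01] travel 27.83 F tool [  4.3  -3.8 -18.8]
```

The force jumped to 19 N at 27.8 mm of travel, so that is the hard stop. Retracting.

{"name": "send_rows", "arguments": {
  "series": [
    [0,0,0,0,0,0,-1],
    [0,0,0,0,0,-0.003,-1],
    [0,0,0,0,0,-0.008,-1],
    [0,0,0,0,0,-0.015,-1],
    [0,0,0,0,0,-0.03,-1],
    [0,0,0,0,0,-0.06,-1],
    [0,0,0,0,0,-0.1,-1],
    [0,0,0,0,0,-0.13,-1]
  ]
}}

```text
time_s: 19.5
ee_pos: [0.4956, -0.351, 0.2533]
eef_rot: [2.704, 0.002, 1.769]
force: [0.2, 0.6, -0.0]
grip_width: 0.0003
```

{"name": "send_rows", "arguments": {
  "series": [
    [0,0,0,-0.02,-0.02,-0.03,-1],
    [0,0,0,-0.03,-0.05,-0.06,-1],
    [0,0,0,-0.03,-0.08,-0.08,-1],
    [0,0,0,-0.03,-0.08,-0.08,-1]
  ]
}}

```text
time_s: 19.9
ee_pos: [0.3952, -0.4024, 0.2911]
eef_rot: [2.705, 0.003, 1.766]
force: [0.2, -0.0, 0.5]
grip_width: 0.0005
```

```bash
python3 pr.py; python3 seat.py 7
```

```text
t 19.9 tip in nest(mm) [ -82.5 -136.1  197.9] travel -183.86 F tool [-0.1  0.4 -0.4]
wrist boss 57 [-0.1 53.1 45.1]
wrist rib 1068 [-0.1 -6.6 30.2]
wrist ribtail 219 [  0.1 -60.3  30.3]
wrist foot 870 [-11.9 -17.   -4.8]
wrist pad 60 [ -13.  -108.    -4.4]
wrist rim+ 494 [23.5 -0.  -4.9]
top boss 66 [-0.1 60.3 45. ]
top rib 209 [-0.  -9.7 30.3]
top ribtail 49 [  0.1 -60.1  30.3]
top foot 152 [ 13.1 -18.2  -4.6]
top pad 180 [  -0.3 -103.3   -4.3]
top rim+ 132 [23.4  5.1 -4.5]
scene boss 35 [ 0.5 60.2 47. ]
scene rib 250 [  2.2 -10.3  29.5]
scene ribtail 62 [  2.  -59.2  30.7]
scene foot 71 [ 13.  -41.7  -3.3]
scene pad 109 [   0.6 -103.4   -2.8]
scene rim+ 88 [ 24.4 -39.4  -9.1]
```

View pics/scene7.png

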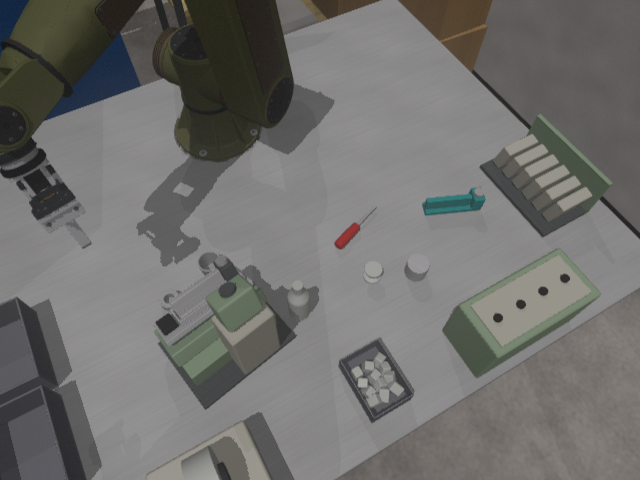

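View pics/top7.png

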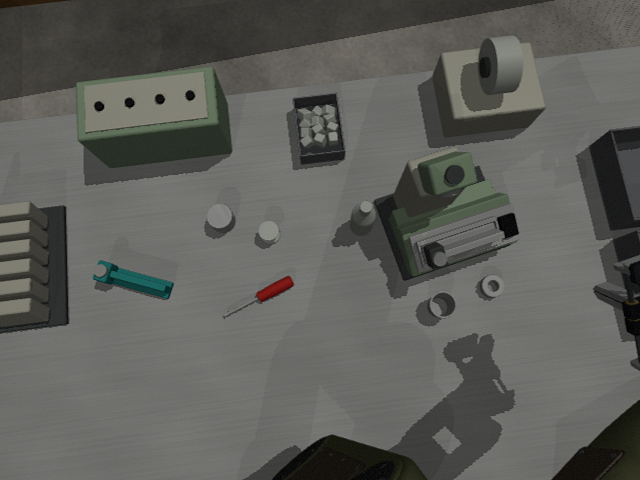

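Everything dropped 19 mm (rim from 14.2 to -4.8), so the tray is latched. The head is at (437,254), away from the pad at (510,227), and the bystanders sit at the same pixels as before. I'll wait a second, recheck and hand in.

{"name": "send_rows", "arguments": {
  "series": [
    [0,0,0,0,0,0,-1],
    [0,0,0,0,0,0,-1],
    [0,0,0,0,0,0,-1],
    [0,0,0,0,0,0,-1],
    [0,0,0,0,0,0,-1],
    [0,0,0,0,0,0,-1],
    [0,0,0,0,0,0,-1],
    [0,0,0,0,0,0,-1]
  ]
}}

```text
time_s: 20.85
ee_pos: [0.3983, -0.4011, 0.2892]
eef_rot: [2.705, 0.0, 1.769]
force: [-0.4, 0.5, 0.3]
grip_width: 0.0003
```

```bash
python3 seat.py 8 | grep -E "top|wrist"; python3 -c "
from h import *
a=dict(np.load('top0.npz'))['pixels'].astype(int);b=dict(np.load('top8.npz'))['pixels'].astype(int)
for n,(u,v) in dict(tin=(220,217),spool=(268,233),screw=(260,296),bottle=(364,217),cup=(441,306),collar=(491,287),turq=(133,280)).items():
    print(n,np.abs(a-b)[v-14:v+14,u-14:u+14].mean().round(2))
r=ctrl.hand_in(); print(r)"
```

```text
wrist boss 69 [ 0.2 53.4 45.1]
wrist rib 1091 [-0.1 -7.6 30.2]
wrist ribtail 232 [ -0.1 -59.3  30.3]
wrist foot 894 [-11.9 -17.7  -4.9]
wrist pad 144 [ -11.5 -105.2   -4.7]
wrist rim+ 489 [23.5 -0.4 -4.8]
top boss 69 [ 0.3 60.1 45.4]
top rib 210 [  0.1 -11.1  30.5]
top ribtail 48 [ -0.2 -59.7  30.8]
top foot 150 [ 13.  -19.5  -4.5]
top pad 179 [  -0.  -102.6   -4.4]
top rim+ 121 [23.6  5.3 -4.4]
tin 6.51
spool 6.96
screw 1.45
bottle 1.34
cup 1.34
collar 1.32
turq 3.1
the job is handed in; nothing more can be done
None
```

```bash
python3 -c "
import numpy as np,cv2
from h import cloud
for t in '08':
    c=dict(np.load('top%s.npz'%t));P=cloud(c)
    for n,(u,v) in dict(tin=(220,217),spool=(268,233)).items():
        B=P[v-16:v+16,u-16:u+16].reshape(-1,3);B=B[(B[:,2]>.034)&(B[:,2]<.06)];print(t,n,len(B),B.mean(0).round(4))"
```

```text
0 tin 526 [0.6702 0.2356 0.0476]
0 spool 325 [0.6277 0.1379 0.0403]
8 tin 523 [0.6704 0.2357 0.0476]
8 spool 321 [0.6283 0.1373 0.0401]
```

The job is done and handed in at about 21 s of the 67 s allowed. The casting is in the trough with its heavy head away from the thumb pad, and the tray is latched in.

- **Balance:** I lifted the grey casting with a grip at y +20 mm. The moment put its balance about 4 mm nearer the head, so I regripped at y +24 mm, where it hung level.
- **Placing:** I carried it over, laid it foot down and let go while the tray was still out. The boss, foot and rim then read 64, 14 and 14 mm above the trough floor, as they should when it is seated.
- **Pressing:** With the fingers closed, I pressed the pad to 27.8 mm of travel, where the force jumped to about 19 N at the hard stop. Then I let go and backed the arm off.
- **Last checks:** About a second later the tray read about 19 mm in, with the casting still seated. The screwdriver, bottle, cup and collar look unchanged in the top view. That comparison showed larger differences at the tin and spool, so I measured those two in the saved pictures after handing in. They are within 1 mm of where they started.
- **What disagreed:** The three cameras differed by up to about 3 mm sideways. I removed this by comparing them with the casting while it was in the gripper.

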